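Brace the screw jar and unscrew its sprung cap

ROBOT

A 7-joint arm with a two-finger parallel gripper is mounted at the origin on the work surface. World frame = base frame: x ahead of the robot, y to its left, z up, the work surface at z = 0. Lengths are in m, angles in rad, forces in N, time in s.
With the tool pointing down it reaches from about 0.4 to 0.85 m from the base axis. Payload 4.5 kg.
Tool frame: the origin (TCP) lies midway between the tips of the shut fingers; the grasp point (between the pads) lies 19 mm behind it (r.grip_point_offset is the distance from the TCP to the grasp point, in m); z points along the fingers, y is the line along which they close (so a half turn about z gives the same grasp; the last joint's range is limited). The gripper opens to 88 mm and grips with 3 to 60 N. Pads are 18 mm wide; open, the fingers measure 123 mm over their backs; the gripper's body (75 mm by 187 mm) begins 45 mm behind the grasp point.
Start: joints at [1.366, 0.689, -0.195, 1.565, 0.157, 0.902, -0.215], TCP at [0.148, -0.607, 0.239] pointing down, gripper open.
Joint ranges: [-3.01, 3.01], [-0.46, 2.08], [-1.47, 1.51], [0.13, 2.56], [-1, 4.14], [0.04, 2.09], [-2.66, 2.66]. Speed limits (rad/s): [2.57, 2.57, 3.14, 3.14, 3.14, 3.14, 3.14].

INTERFACE

Orientations are given as a unit quaternion [x, y, z, w].
In Python, from plant import r, optics gives the robot as it stands.
- The arm moves only by the shell command python3 -m pendant 'ROWS' [OPENING] [FORCE]. ROWS is JSON, a list of rows, each a list of 6 numbers: the shift along the tool's x, y, z as a fraction of full scale, then the turn, a rotation vector about the tool's x, y, z as a fraction of full scale. A call has 1 to 5 rows; each row shifts and turns the commanded pose from where the row before left it, along the tool's axes as they then stand; what a row does not reach is not made up. Full scale, the value 1, is 0.025 m for a shift and pi rad for a turn. A row lasts 1/12 s, in which the tool goes at most 41.7 mm and 7.16 degrees, less where a joint would pass 70% of its speed; a pose out of reach is approached as far as the arm can. A call with a number of a shift or a turn outside -1 to 1 is refused whole. A call with a gripper value outside its range is refused whole. OPENING is the opening, from -1 (shut) to 1 (fully open), set as the call begins (- or left out, the last holds). The fingers move at their own pace and stop on an object; FORCE is the grip in N (left out, the last holds). Time passes only in rows, so rows that do not move let the fingers close. It gives the time, the measured TCP pose, the force, the opening and the grip force at its end, in the units of the state.
- r.get_state(): the state, without advancing time (a new reading comes with each control period).
- optics.snapshot(name): name is "side" or "top" or "wrist"; returns (picture, depth): 480x640x3 uint8, blue, green, red; 480x640 float32, m along the optical axis (not along the pixel's ray), 0 where there is no reading.
- optics.calibration(name): a dict with "vfov" (degrees; the focal length in pixels is half the picture's height over the tangent of half this angle, whatever the lens; pixels are square), "cx", "cy" (the principal point, pixels), "cam_to_world" (4x4, takes a point from camera to world coordinates); the wrist camera has in their place "tool_from_camera" (4x4, takes a point from camera to tool coordinates, whose origin is the TCP and whose axes are the flange's). Camera axes: x right, y up, looking along -z (the intrinsics and any distortion apply to the point x, -y, -z); pixel columns grow to the right and rows downward; lengths in m; the calibration is good to about 2 mm. The wrist camera is an equidistant fisheye: a pixel r from the principal point sees the ray r / f radians off the axis. A picture is of the moment at which its call begins: read the wrist's pose just before it. calibration takes no time and is no camera call.
- r.finish_job(): hands the job in; it is judged then, once.
The state is a dict: "clock": time; "q": joint angles; "qd": joint speeds; "joint_torque": joint torques, N m; "tool_pos": TCP position; "eef_rot": TCP orientation; "contact_force": force on the tool from outside, world axes, zero at the start; "moment": the same for the moment, N m; "opening": opening from 0.0 (shut) to 1.0 (fully open); "finger_force": force on a finger pad.
Only numpy, scipy, OpenCV 4.12 (cv2) and the standard library are available. Lean on these libraries where they do the work, as an engineer would, in place of code of your own. Each camera call takes 0.05 s, during which the arm holds its last target. There are 200 camera calls.

TASK

On the repair bench, slide the black cover of the green jar holder fully home by its orange fin, so that its fork grips the jar's square collar and the jar can neither turn nor lift. Then unscrew the tight purple cap counterclockwise (seen from above) until the threads let go, lift it straight up and finish still holding it level in the gripper, one to three centimetres above the jar's mouth; do not put it down or let go. The jar must stay seated in the holder, unturned, and the other things on the mat must be left where they are.

Things in the scene. Friction and masses are not known exactly. Their poses are not given: they have to be found in the camera images.
- holder: Fixed green block with a square jar compartment (58 by 58 mm, floor 8 mm up). Origin on the table under the compartment's centre, z up. 100 mm along its x, from -52 to +200 mm along its y, 60 mm high; silver rails on the long sides reach 69 mm. The cover slides along its y. Stands turned up to 0.3 rad.
- cover (a joint): Slide of the black cover, m: 0 = fully home over the compartment (end stop), grows towards the holder's +y, 0.095 = fully open, starts 0.074 to 0.094; 3 N friction. Plate 88 mm wide, 6 mm thick, its top 68 mm above the table. Its -y end is a fork with a 43 mm slot that at home encloses the jar's collar, over the jar's shoulder.
- cover_fin (a point): Grip point of the upright orange fin on the cover: 12 mm thick along the slide (holder y), 44 mm wide (holder x), from 68 to 96 mm above the table. The point is on the fin's centre line, 89 mm above the table; 80 mm from the compartment's centre when the cover is home.
- jar: Loose glass jar, 0.25 kg, in the compartment with 1 mm play, free to spin until the cover is home. Origin at the centre of its underside, z up. Round body 56 mm wide, 52 mm high; square white collar 40 by 40 mm up to 64 mm, its sides along jar x and y, within 0.03 rad of the holder's; neck 35 mm wide with three thread ridges.
- jar_mouth (a point): Centre of the jar's mouth (rim of the neck), 90 mm above the jar's origin, 98 mm above the table. A sprung red seal in it presses the screwed-on cap up with about 20 N, which makes the thread tight (up to about 0.4 N m to turn). With the cover home the jar gives up to 0.09 rad before the fork stops it.
- cap: Purple 12-sided screw cap, 51 mm across, 29 mm high, 40 g, white stripe on top from near its centre along its own x. Origin at the centre of its underside, z up; screwed on it is 69.5 mm above the jar's origin, 77.5 mm above the table. Yaw relative to the jar: 0 = fully tight, 0 to 0.3 rad at the start, grows counterclockwise seen from above.
- cap_top (a point): Centre of the cap's top, 29 mm above the cap's origin. Unscrewing raises the cap 2 mm; the threads let go at a yaw of about 1.1 rad to the jar and the seal pops it up 3 mm more; at 1.48 rad the next thread ends block it. From 1.15 to 1.45 rad it lifts straight off: threads are clear 14 mm above its start, its skirt leaves the neck at 21 mm.
- device: Loose silver device standing upright, 30 by 55 by 90 mm, black mouthpiece 12 mm higher; leave alone. Origin at the centre of its underside.
- shell: Loose black open case half, 60 by 100 by 30 mm; leave alone. Origin at the centre of its underside.
- driver: Loose purple screwdriver lying, 150 mm long; leave alone. Origin under it, its length along its x.
- battery_lid: Loose flat black battery lid, 36 by 90 by 7 mm; leave alone. Origin at the centre of its underside.
- spudger: Loose steel opening tool lying along its y, 180 mm long, 12 mm wide; leave alone. Origin at the centre of its underside.
- cell: Loose light-blue battery cell, 18 mm wide and 65 mm high, standing in a dark green rack (50 by 110 by 45 mm); leave alone. Origin at the centre of its underside.
Not all that is in view belongs to the job. There is more than one size of the jar; the job needs the smallest.

How it is judged:
By the outcome, as a careful person would: the job done as asked, in the order asked, and still so for the second after the job is handed in, while the arm keeps its last pose, push and grip.
It also fails if it takes over 45 s, if anything falls off the work surface, if the arm or the gripper's body presses on something with over 40 N, if the wrist force passes 120 N, or if a joint passes its speed limit or range.

## Working session

There is one attempt and no reset: what is moved stays moved. The work goes in short steps, Python scripts to look and compute and a shell command to move; the robot and the scene stay as the last step left them, time stands still between calls to the robot, and variables do not carry over. Pictures are saved under pics/ and viewed, at most 10 in all, crops included, and the job is handed in when it is done.

```bash
ls; mkdir -p pics; python3 - <<'E'
from plant import r, optics
import cv2
s=r.get_state(); print(s['clock'],s['tool_pos'],s['eef_rot'],s['opening'],r.grip_point_offset)
for n in ("top","side"):
    p,d=optics.snapshot(n); cv2.imwrite(f"pics/{n}0.png",p)
    import numpy as np; np.savez(f"{n}0.npz",p=p,d=d)
    print(n,optics.calibration(n))
print(optics.calibration("wrist"))
E
```

```text
pics
0.0 [ 0.14765606 -0.60667222  0.237937  ] [ 9.92872737e-01  1.19176156e-01 -1.67968798e-04 -8.62586679e-04] 1.0015616894834072 0.0187
top {'vfov': 47.777362331237725, 'cx': 324.6857379595957, 'cy': 247.15224866649265, 'cam_to_world': array([[ 0.02007013,  0.98279626, -0.18359931,  0.39432082],
       [-0.99952204,  0.01540461, -0.02680264, -0.03265304],
       [-0.02351325,  0.18404949,  0.9826357 ,  1.29940376],
       [ 0.        ,  0.        ,  0.        ,  1.        ]])}
side {'vfov': 52.54119587434581, 'cx': 325.0102938179581, 'cy': 233.11039893715335, 'cam_to_world': array([[-0.92332662,  0.25866752, -0.28382929,  0.29423715],
       [-0.38383448, -0.64434178,  0.66143386,  0.67544224],
       [-0.01179162,  0.71966296,  0.69422343,  0.83945363],
       [ 0.        ,  0.        ,  0.        ,  1.        ]])}
{'vfov': 65.70646984690485, 'cx': 318.3197945963952, 'cy': 236.8223836135198, 'tool_from_camera': array([[ 5.95816599e-04,  9.46796140e-01,  3.21833364e-01,
         8.26965351e-02],
       [ 9.99999628e-01, -7.64832432e-04,  3.98728138e-04,
         5.26346829e-04],
       [ 6.23662856e-04,  3.21833006e-01, -9.46796244e-01,
        -1.45859288e-01],
       [ 0.00000000e+00,  0.00000000e+00,  0.00000000e+00,
         1.00000000e+00]])}
```

View pics/top0.png

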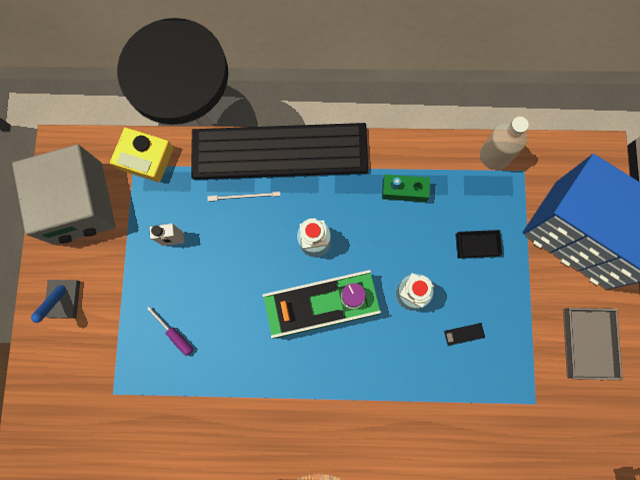

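View pics/side0.png

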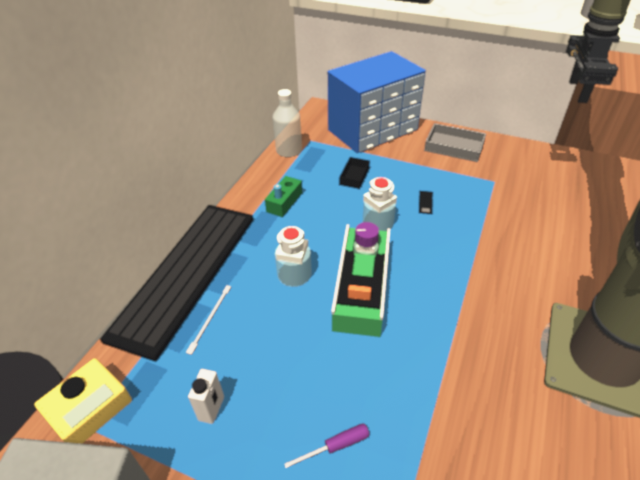

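The top view shows the holder spanning (265–380, 272–337), with the capped jar at (353,295) and the fin at (286,311). Both open jars, at (314,235) and (418,290), are decoys. In the side view the cap is at (367,236) and the fin at (359,293).

```bash
cat > h.py <<'E'
import numpy as np, cv2
from plant import r, optics
from scipy.spatial.transform import Rotation as R
def ray(n,px,pose=None):
    """origin, unit dirs in world for pixels (N,2)"""
    c=optics.calibration(n); px=np.atleast_2d(px).astype(float)
    f=240/np.tan(np.radians(c['vfov'])/2); u=(px-[c['cx'],c['cy']])/f
    if n=="wrist":
        t=np.linalg.norm(u,axis=1); k=np.sinc(t/np.pi)
        d=np.c_[u[:,0]*k,-u[:,1]*k,-np.cos(t)]
        T=np.eye(4); T[:3,:3]=R.from_quat(pose[1]).as_matrix(); T[:3,3]=pose[0]; M=T@c['tool_from_camera']
    else:
        d=np.c_[u[:,0],-u[:,1],-np.ones(len(u))]; M=c['cam_to_world']
    d=d@M[:3,:3].T
    return M[:3,3],d/np.linalg.norm(d,axis=1)[:,None]
def plane(n,px,z,pose=None):
    o,d=ray(n,px,pose); return (o+d*((z-o[2])/d[:,2])[:,None])[:,:2]
def tri(a,b):
    """two (o,d): midpoint, gap"""
    (o1,d1),(o2,d2)=(a[0],a[1][0]),(b[0],b[1][0])
    s=np.linalg.lstsq(np.c_[d1,-d2],o2-o1,rcond=None)[0]
    p,q=o1+s[0]*d1,o2+s[1]*d2; return (p+q)/2,np.linalg.norm(p-q)
def blob(p,lo,hi,near=None,rad=60):
    m=cv2.inRange(cv2.cvtColor(p,cv2.COLOR_BGR2HSV),np.array(lo),np.array(hi))
    if near is not None:
        k=np.zeros_like(m); cv2.circle(k,tuple(map(int,near)),rad,255,-1); m&=k
    n,l,s,c=cv2.connectedComponentsWithStats(m); i=1+np.argmax(s[1:,4]); mm=(l==i).astype('uint8')
    return c[i],s[i],mm
ORG=([5,150,90],[16,255,255]); PUR=([135,80,30],[160,255,255])
def down(yaw): # tool pointing down, tool y at world angle yaw
    y=np.array([np.cos(yaw),np.sin(yaw),0]); z=np.array([0,0,-1.]); return R.from_matrix(np.c_[np.cross(y,z),y,z])
E
python3 - <<'E'
from h import *
P={n:np.load(n+"0.npz") for n in("top","side")}
for nm,c,near in(("fin",ORG,{"top":(286,311),"side":(359,293)}),("cap",PUR,{"top":(353,295),"side":(367,236)})):
    b={n:blob(P[n]['p'],*c,near[n],25) for n in P}
    for n in b: print(nm,n,b[n][0],b[n][1])
    print(tri(*[ray(n,b[n][0]) for n in b]))
for n,px in(("top",(314,230)),("top",(420,288)),("top",(353,297)),("top",(286,311)),("top",(163,230)),("top",(397,183))):
    z=P[n]['d'][px[1],px[0]]; o,d=ray(n,px); c=optics.calibration(n)['cam_to_world'][:3,2]
    print(px,o+d[0]*z/-(d[0]@c))
E
```

```text
fin top [284.70247934 310.81818182] [280 300  10  21 121]
fin side [359.17933131 291.72948328] [348 284  24  16 329]
(array([0.47508268, 0.08687803, 0.08602703]), np.float64(0.00019410115014539678))
cap top [353.125      294.97794118] [342 284  23  23 408]
cap side [366.80733945 233.99770642] [356 222  22  25 436]
(array([ 0.5121835 , -0.06518134,  0.09530515]), np.float64(4.021608878822696e-05))
(314, 230) [0.65085344 0.02360684 0.13071319]
(420, 288) [ 0.52595034 -0.2075113   0.13425095]
(353, 297) [ 0.50658275 -0.06462738  0.10722429]
(286, 311) [0.47397564 0.08298192 0.09601633]
(163, 230) [0.65329095 0.37124681 0.09612512]
(397, 183) [ 0.77929154 -0.16591762  0.07313219]
```

```bash
python3 - <<'E'
from h import *
# holder yaw from mat: green mask + rails at the top image
p=np.load("top0.npz")['p']
_,s,m=blob(p,[50,120,60],[75,255,255],(325,303),70)
k=cv2.cvtColor(p,cv2.COLOR_BGR2HSV)
w=cv2.inRange(k,np.array([0,0,150]),np.array([179,60,255]))
kk=np.zeros_like(w); cv2.rectangle(kk,(255,262),(388,345),255,-1); w&=kk
ls=cv2.HoughLinesP(w,1,np.pi/360,30,minLineLength=50,maxLineGap=8)
for l in ls[:6,0]:
    q=plane("top",l.reshape(2,2),0.069); d=q[0]-q[1]; print(l,q.round(4).tolist(),np.arctan2(d[1],d[0])-np.pi/2)
E
```

```text
[271 337 380 312] [[0.417, 0.1174], [0.4774, -0.1268]] 0.2425147487690329
[263 294 369 271] [[0.5134, 0.1394], [0.5703, -0.1016]] 0.23209364388368736
[271 336 380 311] [[0.4192, 0.1175], [0.4797, -0.1268]] 0.2425469902757924
[263 295 370 271] [[0.5111, 0.1393], [0.5704, -0.1039]] 0.2390977661123861
[263 296 370 272] [[0.5088, 0.1392], [0.568, -0.1039]] 0.2390661846108184
[270 292 369 270] [[0.5182, 0.1236], [0.5726, -0.1016]] 0.23714836467770106
```

```bash
A='x'; python3 -m pendant '[[1,-1,0,0,0,0],[1,-1,0,0,0,0],[1,-1,0,0,0,0],[1,-1,0,0,0,0],[1,-1,0,0,0,0]]' 0 20
python3 -m pendant '[[1,-1,0,0,0,0],[1,-1,0,0,0,0],[1,-1,0,0,0,0],[1,-1,0,0,0,0],[1,-1,0,0,0,0]]'
```

```text
clock: 0.52
tool_pos: [0.2401, -0.4545, 0.2385]
eef_rot: [0.993, 0.119, -0.0, -0.0]
contact_force: [0.3, -0.4, -0.2]
opening: 0.646
finger_force: 0.0
clock: 0.93
tool_pos: [0.3321, -0.3036, 0.2386]
eef_rot: [0.993, 0.119, -0.0, -0.0]
contact_force: [0.8, -0.5, -0.3]
opening: 0.498
finger_force: 0.0
```

```bash
python3 -m pendant '[[1,-1,0,0,0,0],[1,-1,0,0,0,0],[1,-1,0,0,0,0],[1,-1,0,0,0,0],[1,-1,0,0,0,0]]'
python3 -m pendant '[[1,-1,0,0,0,0],[1,-1,0,0,0,0],[1,-1,0,0,0,0],[1,-1,0,0,0,0],[0.2,-1,0,0,0,0]]'
python3 -m pendant '[[0,-0.8,0,0,0,0],[0,0,0,0,0,0],[0,0,0,0,0,0]]'
python3 - <<'E'
from h import *
s=r.get_state(); p,d=optics.snapshot("wrist"); cv2.imwrite("pics/w1.png",p); np.savez("w1.npz",p=p,d=d,t=s['tool_pos'],q=s['eef_rot']); print(s['q'])
E
```

```text
clock: 1.35
tool_pos: [0.424, -0.1526, 0.2386]
eef_rot: [0.993, 0.119, -0.0, -0.0]
contact_force: [0.9, -0.4, -0.2]
opening: 0.499
finger_force: 0.0
clock: 1.77
tool_pos: [0.4998, -0.0047, 0.2387]
eef_rot: [0.993, 0.12, 0.002, -0.001]
contact_force: [0.3, 0.0, 0.1]
opening: 0.503
finger_force: 0.0
clock: 2.02
tool_pos: [0.4908, 0.0124, 0.2385]
eef_rot: [0.993, 0.121, -0.0, 0.0]
contact_force: [0.3, -1.0, 0.0]
opening: 0.497
finger_force: 0.0
[-0.04218059  0.51643219 -0.11825737  1.96257101  0.09409738  0.66864939
 -1.54828547]
```

View pics/w1.png

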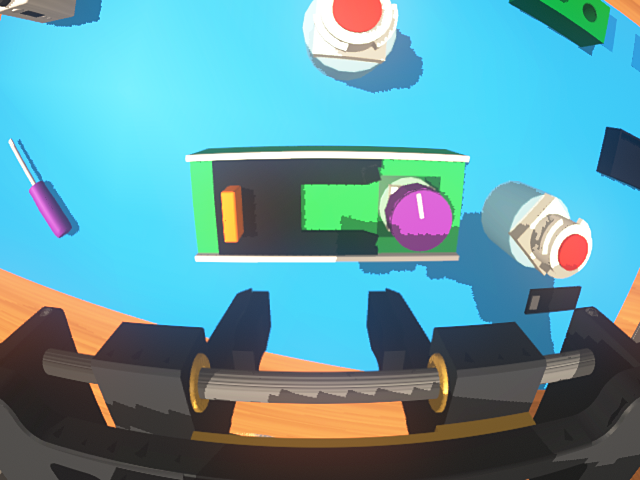

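The wrist view shows the fin at (231,214) and the cap at (420,216), with its stripe running from the centre up to (419,195). The fork is open and the jar collar is visible left of the cap.

```bash
cat >> h.py <<'E'
def cloud(n,p,d,m,pose=None):
    v,u=np.nonzero(m); o,dd=ray(n,np.c_[u,v],pose); c=optics.calibration(n)
    if n=="wrist": ax=-(R.from_quat(pose[1]).as_matrix()@c['tool_from_camera'][:3,:3])[:,2]
    else: ax=-c['cam_to_world'][:3,2]
    return o+dd*(d[v,u]/(dd@ax))[:,None]
def top(P):
    z=np.percentile(P[:,2],95); return P[P[:,2]>z-.003]
def rect(P):
    (c,wh,a)=cv2.minAreaRect((P[:,:2]*1000).astype('float32')); return np.array(c)/1000,np.array(wh),a,np.median(P[:,2])
def wlook(name):
    s=r.get_state(); p,d=optics.snapshot("wrist"); cv2.imwrite(f"pics/{name}.png",p)
    np.savez(name+".npz",p=p,d=d,t=s['tool_pos'],q=s['eef_rot']); return p,d,(s['tool_pos'],s['eef_rot'])
E
python3 - <<'E'
from h import *
w=np.load("w1.npz"); pose=(w['t'],w['q'])
for nm,c,near in(("fin",ORG,(231,214)),("cap",PUR,(420,216))):
    b=blob(w['p'],*c,near,45); P=cloud("wrist",w['p'],w['d'],b[2],pose); T=top(P)
    print(nm,b[1],len(P),len(T),rect(T))
    if nm=="cap": print(cv2.minEnclosingCircle((T[:,:2]*1000).astype('float32')))
k=cv2.cvtColor(w['p'],cv2.COLOR_BGR2HSV)
m=cv2.inRange(k,np.array([0,0,190]),np.array([179,70,255])); 
kk=np.zeros_like(m); cv2.circle(kk,(420,208),18,255,-1)
S=cloud("wrist",w['p'],w['d'],m&kk,pose); S=top(S); print("stripe",len(S),rect(S),S[:,:2].min(0),S[:,:2].max(0))
print(R.from_quat(pose[1]).as_matrix().round(3))
E
```

```text
fin [221 186  22  57 398] 398 117 (array([0.51656256, 0.06878384]), array([ 32.4054985 , 128.29243469]), 70.1008529663086, np.float64(0.09457939597387377))
cap [ 385  184   67   67 3235] 3235 2773 (array([ 0.52617395, -0.02621586]), array([138.11802673,  50.16036606]), 72.0030288696289, np.float64(0.10745744313599509))
((535.7198486328125, -28.982830047607422), 70.39022064208984)
stripe 123 (array([ 0.52403046, -0.06193463]), array([20.46836662,  4.06023884]), 25.80742073059082, np.float64(0.10787639438459556)) [ 0.51453583 -0.06711119] [ 0.53338375 -0.0561709 ]
[[ 0.971  0.239 -0.001]
 [ 0.239 -0.971 -0.   ]
 [-0.001 -0.    -1.   ]]
```

```bash
python3 - <<'E'
from h import *
w=np.load("w1.npz"); pose=(w['t'],w['q']); p=w['p']
print(cv2.cvtColor(p,cv2.COLOR_BGR2HSV)[214,222:244].tolist())
for nm,lo,hi,near,z0 in(("fin",[5,120,90],[25,255,255],(231,214),.096),("cap",*PUR,(420,216),.107)):
    b=blob(p,lo,hi,near,45); P=cloud("wrist",p,w['d'],b[2],pose)
    T=P[abs(P[:,2]-z0)<.003]; T=T[np.linalg.norm(T[:,:2]-np.median(T[:,:2],0),axis=1)<.032]
    print(nm,b[1],len(T),rect(T),T[:,:2].mean(0))
E
```

```text
[[7, 170, 230], [23, 178, 255], [25, 175, 255], [24, 177, 255], [24, 177, 255], [24, 177, 255], [24, 179, 255], [24, 180, 255], [24, 180, 255], [24, 181, 255], [23, 182, 255], [23, 182, 255], [19, 188, 255], [12, 190, 255], [8, 180, 214], [8, 157, 162], [9, 157, 162], [9, 160, 164], [9, 162, 164], [9, 159, 162], [8, 141, 137], [175, 40, 71]]
fin [ 221  186   23   57 1096] 718 (array([0.47472421, 0.08366051]), array([43.87590027, 12.53487968]), 13.400947570800781, np.float64(0.0957062009290092)) [0.47590564 0.08372658]
cap [ 385  184   67   67 3235] 2815 (array([ 0.51283215, -0.06746508]), array([51.23375702, 49.54944611]), 60.62333297729492, np.float64(0.10743838432300867)) [ 0.51267977 -0.06685677]
```

```bash
python3 -m pendant '[[0.07,-1,0,0,0,0],[0,-1,0,0,0,0],[0,-0.92,0,0,0,0],[0,0,1,0,0,0],[0,0,1,0,0,0]]'
python3 -m pendant '[[0,0,1,0,0,0],[0,0,1,0,0,0],[0,0,0,0,0,0],[0,0,0,0,0,0]]'
python3 - <<'E'
from h import *
p,d,pose=wlook("w2"); b=blob(p,[5,120,90],[25,255,255]); print(b[0],b[1])
P=cloud("wrist",p,d,b[2],pose); T=P[abs(P[:,2]-.096)<.003]; T=T[np.linalg.norm(T[:,:2]-np.median(T[:,:2],0),axis=1)<.03]
c=rect(T); print(c); M=R.from_quat(pose[1]).as_matrix(); print("tool delta mm",M.T@(np.r_[c[0],.0715]-pose[0])*1000)
E
```

```text
clock: 2.48
tool_pos: [0.4771, 0.0829, 0.1892]
eef_rot: [0.993, 0.119, 0.002, -0.0]
contact_force: [-0.1, -1.3, 1.0]
opening: 0.499
finger_force: 0.0
clock: 2.82
tool_pos: [0.4752, 0.0811, 0.1381]
eef_rot: [0.993, 0.118, -0.001, 0.001]
contact_force: [-0.4, 0.5, 0.4]
opening: 0.503
finger_force: 0.0
[338.61670335 427.61299664] [ 191  401  345   47 8633]
(array([0., 0.]), array([0., 0.]), 0.0, np.float64(nan))
tool delta mm [-480.79658555  -32.56876786   67.97516909]
  return _methods._mean(a, axis=axis, dtype=dtype,
  ret = um.true_divide(
  ret = ret.dtype.type(ret / rcount)
```

View pics/w2.png

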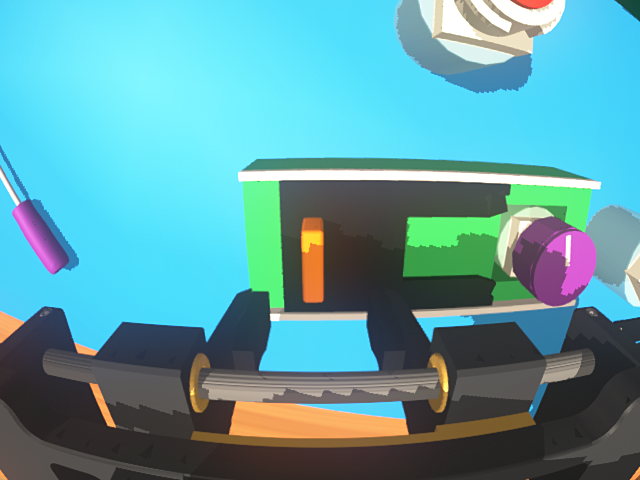

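The fin is at (313,260), centred between the fingers. The cap is at (555,258).

```bash
python3 - <<'E'
from h import *
w=np.load("w2.npz"); p,d,pose=w['p'],w['d'],(w['t'],w['q'])
M=R.from_quat(pose[1]).as_matrix()
for lo,hi,near,z0 in(([5,120,90],[25,255,255],(313,260),.096),(*PUR,(555,258),.107)):
    b=blob(p,lo,hi,near,55); P=cloud("wrist",p,d,b[2],pose); T=P[abs(P[:,2]-z0)<.003]; T=T[np.linalg.norm(T[:,:2]-np.median(T[:,:2],0),axis=1)<.032]
    c=rect(T); print(b[1],c); print("tool delta mm",M.T@(np.r_[c[0],.0715]-pose[0])*1000)
E
```

```text
[ 301  217   23   86 1880] (array([0.47481573, 0.08434716]), array([44.80651093, 11.56868935]), 13.77662181854248, np.float64(0.09578432054155875))
tool delta mm [ 0.56153499 -3.29412909 66.64068674]
[ 514  217   82   89 4484] (array([ 0.51273834, -0.06731317]), array([51.34560776, 50.4853096 ]), 87.75387573242188, np.float64(0.10732252449341681))
tool delta mm [  1.88696712 153.02989381  66.79387303]
```

```bash
python3 -m pendant '[[0,-0.1,0.9,0,0,0],[0,0,0.9,0,0,0],[0,0,0.6,0,0,0],[0,0,0.24,0,0,0],[0,0,0,0,0,0]]' 
python3 -m pendant '[[0,0,0,0,0,0],[0,0,0,0,0,0],[0,0,0,0,0,0],[0,0,0,0,0,0],[0,0,0,0,0,0]]' -1 20
```

```text
clock: 3.28
tool_pos: [0.4756, 0.0849, 0.073]
eef_rot: [0.993, 0.119, 0.0, 0.0]
contact_force: [-0.6, -0.3, -0.2]
opening: 0.499
finger_force: 0.0
clock: 3.7
tool_pos: [0.4755, 0.0853, 0.0733]
eef_rot: [0.993, 0.119, 0.001, 0.0]
contact_force: [0.8, -1.4, 0.9]
opening: 0.145
finger_force: 1.5
```

```bash
python3 -m pendant '[[0,0,0,0,0,0],[0,0.2,0,0,0,0],[0,0.4,0,0,0,0],[0,0.4,0,0,0,0],[0,0.4,0,0,0,0]]' -1 25
python3 -m pendant '[[0,0.4,0,0,0,0],[0,0.4,0,0,0,0],[0,0.3,0,0,0,0],[0,0.2,0,0,0,0],[0,0,0,0,0,0]]'
```

```text
clock: 4.12
tool_pos: [0.4836, 0.0526, 0.0732]
eef_rot: [0.993, 0.12, 0.001, -0.001]
contact_force: [-1.4, 3.7, 5.9]
opening: 0.134
finger_force: 25.0
clock: 4.53
tool_pos: [0.4919, 0.0191, 0.0732]
eef_rot: [0.993, 0.119, 0.001, -0.0]
contact_force: [0.2, -1.7, 4.8]
opening: 0.134
finger_force: 25.0
```

```bash
python3 -m pendant '[[0,0.1,0,0,0,0],[0,0.1,0,0,0,0],[0,0,0,0,0,0]]'
python3 -m pendant '[[0,0.1,0,0,0,0],[0,0,0,0,0,0]]'
python3 -m pendant '[[0,0.1,0,0,0,0],[0,0,0,0,0,0]]'
```

```text
clock: 4.78
tool_pos: [0.4928, 0.0154, 0.0732]
eef_rot: [0.993, 0.119, 0.001, -0.0]
contact_force: [-0.3, 1.6, 5.5]
opening: 0.135
finger_force: 25.0
clock: 4.95
tool_pos: [0.4934, 0.0132, 0.0732]
eef_rot: [0.993, 0.12, 0.001, -0.001]
contact_force: [-0.6, 2.6, 5.6]
opening: 0.135
finger_force: 25.0
clock: 5.12
tool_pos: [0.494, 0.0108, 0.0732]
eef_rot: [0.993, 0.12, 0.001, -0.001]
contact_force: [0.3, 2.3, 6.4]
opening: 0.132
finger_force: 25.0
```

```bash
python3 -m pendant '[[0,0.1,0,0,0,0],[0,0,0,0,0,0],[0,0,0,0,0,0]]'
python3 -m pendant '[[0,0.1,0,0,0,0],[0,0,0,0,0,0],[0,0,0,0,0,0]]'
```

```text
clock: 5.37
tool_pos: [0.494, 0.0105, 0.0732]
eef_rot: [0.993, 0.121, 0.001, -0.002]
contact_force: [-2.5, 6.0, 7.2]
opening: 0.138
finger_force: 25.0
clock: 5.62
tool_pos: [0.494, 0.0105, 0.0732]
eef_rot: [0.993, 0.122, 0.0, -0.003]
contact_force: [-3.3, 12.3, 8.2]
opening: 0.134
finger_force: 25.1
```

The cover stopped after 77 mm with rising force, which puts the fin 80 mm from the cap, so it's home. I'll release it and look over the cap.

```bash
python3 -m pendant '[[0,-0.08,0,0,0,0],[0,0,0,0,0,0],[0,0,0,0,0,0],[0,0,0,0,0,0],[0,0,0,0,0,0]]' 0.2
python3 -m pendant '[[0,0,-1,0,0,0],[0,0,-1,0,0,0],[0,0,-1,0,0,0],[0,0,-1,0,0,0],[0,0.5,0,0,0,0]]' 1
python3 -m pendant '[[0,1,0,0,0,0],[0,1,0,0,0,0],[0,0.64,0,0,0,0],[0,0,0,0,0,0],[0,0,0,0,0,0]]'
python3 - <<'E'
from h import *
p,d,pose=wlook("w3"); M=R.from_quat(pose[1]).as_matrix(); print(pose,M[:,1])
b=blob(p,*PUR,(320,260),120); P=cloud("wrist",p,d,b[2],pose); T=P[abs(P[:,2]-.107)<.003]; T=T[np.linalg.norm(T[:,:2]-np.median(T[:,:2],0),axis=1)<.032]
c=rect(T); print(b[0],b[1],c); print("tool delta mm",M.T@(np.r_[c[0],.078]-pose[0])*1000)
for a in range(0,180,5):
    u=np.array([np.cos(np.radians(a)),np.sin(np.radians(a))]); v=T[:,:2]@u; print(a,round((v.max()-v.min())*1000,1),end=' ')
k=cv2.cvtColor(p,cv2.COLOR_BGR2HSV); m=cv2.inRange(k,np.array([0,0,190]),np.array([179,90,255]))
h=cv2.convexHull(np.argwhere(b[2])[:,::-1].copy()); kk=np.zeros_like(m); cv2.fillConvexPoly(kk,h,255)
S=cloud("wrist",p,d,m&cv2.erode(kk,np.ones((7,7))),pose); S=S[abs(S[:,2]-.107)<.004]; x=S[:,:2]-S[:,:2].mean(0); e=np.linalg.svd(x,full_matrices=False)[2][0]
print("\nstripe",len(S),S.mean(0),np.arctan2(*(S.mean(0)[:2]-c[0])[::-1]),np.arctan(e[1]/e[0]))
E
```

```text
clock: 6.03
tool_pos: [0.4941, 0.0063, 0.0726]
eef_rot: [0.993, 0.119, -0.0, 0.0]
contact_force: [0.2, 0.2, 0.5]
opening: 0.49
finger_force: 0.0
clock: 6.45
tool_pos: [0.4992, -0.003, 0.1766]
eef_rot: [0.993, 0.121, 0.004, -0.001]
contact_force: [-0.3, 0.6, -0.2]
opening: 0.863
finger_force: 0.0
clock: 6.87
tool_pos: [0.5124, -0.0702, 0.1725]
eef_rot: [0.993, 0.118, -0.0, 0.0]
contact_force: [-0.8, 0.1, 0.6]
opening: 1.005
finger_force: 0.0
(array([ 0.51241775, -0.07022353,  0.17252537]), array([ 9.93038217e-01,  1.17792359e-01, -2.10071024e-04,  1.23245258e-04])) [ 2.33944681e-01 -9.72249890e-01  1.95284980e-04]
[313.65015042 247.22739338] [ 271  201   85   90 5651] (array([ 0.51247943, -0.06781459]), array([51.28618622, 50.42673111]), 1.0644545555114746, np.float64(0.10742804292060967))
tool delta mm [ 0.66571044 -2.34611973 94.52463061]
0 51.4 5 51.5 10 51.6 15 51.7 20 51.8 25 51.5 30 51.5 35 51.7 40 52.0 45 51.9 50 51.4 55 51.1 60 51.3 65 51.7 70 51.9 75 51.9 80 51.4 85 50.9 90 50.4 95 50.4 100 50.2 105 50.6 110 50.7 115 50.5 120 50.7 125 50.9 130 51.2 135 51.6 140 51.7 145 51.5 150 51.2 155 51.5 160 51.7 165 51.8 170 51.6 175 51.5 
stripe 187 [ 0.52493076 -0.06143227  0.10788154] 0.4736620644179349 0.4678596237613415
```

View pics/w3.png

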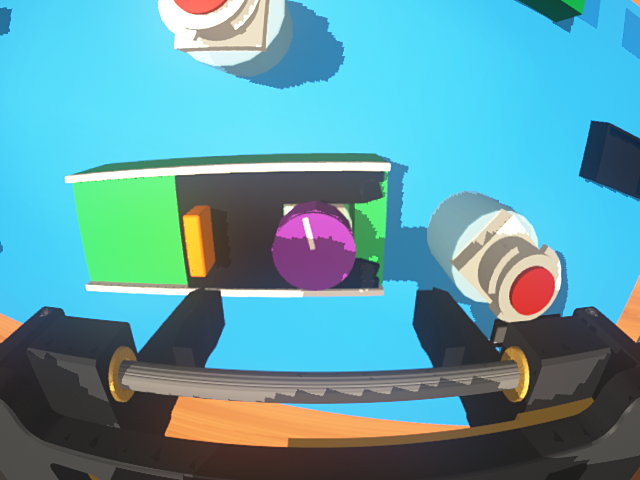

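The cover is home with its prongs on both sides of the collar. The cap is at (314,247) and its stripe runs to (306,218), about 0.47 rad in world yaw, so about 0.23 relative to the jar. The flats align with the stripe, so I'll turn the tool 13.5° CCW and go down.

```bash
python3 -m pendant '[[0.04,-0.1,0,0,0,0],[0,0,0.4,0,0,-0.0375],[0,0,0.8,0,0,-0.0375],[0,0,0.8,0,0,0],[0,0,0.8,0,0,0]]'
python3 -m pendant '[[0,0,0.6,0,0,0],[0,0,0.3,0,0,0],[0,0,0.08,0,0,0],[0,0,0,0,0,0],[0,0,0,0,0,0]]'
python3 -c "
from h import *
s=r.get_state();print(R.from_quat(s['eef_rot']).as_matrix()[:,1],s['q'])"
```

```text
clock: 7.33
tool_pos: [0.5132, -0.0646, 0.1022]
eef_rot: [0.972, 0.236, 0.0, -0.001]
contact_force: [-0.1, 0.2, -0.5]
opening: 1.0
finger_force: 0.0
clock: 7.75
tool_pos: [0.5135, -0.066, 0.0789]
eef_rot: [0.972, 0.235, 0.001, 0.0]
contact_force: [0.2, -0.1, -0.4]
opening: 0.997
finger_force: 0.0
[ 4.57467344e-01 -8.89226320e-01  4.25258562e-04] [ 0.12517586  0.81515962 -0.14249564  2.01164988  0.31984511  0.33458743
 -1.37163361]
```

```bash
python3 -m pendant '[[-0.05,0.04,0,0,0,0],[0,0,0,0,0,0],[0,0,0,0,0,0],[0,0,0,0,0,0],[0,0,0,0,0,0]]' -1 50
python3 -m pendant '[[0,0,0,0,0,0],[0,0,0,0,0,0],[0,0,0,0,0,0]]'
```

```text
clock: 8.17
tool_pos: [0.5126, -0.0681, 0.0785]
eef_rot: [0.972, 0.235, 0.0, 0.0]
contact_force: [-0.8, 0.9, 0.2]
opening: 0.648
finger_force: 0.0
clock: 8.42
tool_pos: [0.5124, -0.0678, 0.0783]
eef_rot: [0.972, 0.235, 0.0, -0.0]
contact_force: [-1.1, 1.0, 1.1]
opening: 0.571
finger_force: 50.0
```

```bash
python3 -m pendant '[[0,0,-0.006,0,0,-0.025],[0,0,-0.006,0,0,-0.03],[0,0,-0.008,0,0,-0.03],[0,0,-0.008,0,0,-0.03],[0,0,0,0,0,0]]'
python3 -c "
from h import *
s=r.get_state();y=R.from_quat(s['eef_rot']).as_matrix()[:,1];print(np.arctan2(y[1],y[0])-np.arctan2(-.889,.457),s['moment'],s['q'][6])"
```

```text
clock: 8.83
tool_pos: [0.5127, -0.0682, 0.0788]
eef_rot: [0.914, 0.407, 0.0, 0.0]
contact_force: [0.9, -0.6, -1.5]
opening: 0.572
finger_force: 50.0
0.3627804156554538 [-0.09247946 -0.25710058  0.0242905 ] -1.1540446321554327
```

```bash
python3 -m pendant '[[0,0,-0.008,0,0,-0.03],[0,0,-0.008,0,0,-0.03],[0,0,-0.008,0,0,-0.03],[0,0,-0.008,0,0,-0.03],[0,0,0,0,0,0]]'
cat > y.py <<'E'
from h import *
s=r.get_state();y=R.from_quat(s['eef_rot']).as_matrix()[:,1];print(np.arctan2(y[1],y[0])-np.arctan2(-.889,.457),s['moment'],s['q'][6])
E
python3 y.py; python3 - <<'E'
from h import *
p,d,pose=wlook("w4")
E
```

```text
clock: 9.25
tool_pos: [0.5126, -0.0682, 0.0795]
eef_rot: [0.822, 0.57, 0.0, -0.0]
contact_force: [1.2, -1.3, -2.2]
opening: 0.573
finger_force: 50.0
0.7375309497255402 [-0.14816079 -0.25882304 -0.03424085] -0.9191663495331157
```

View pics/w4.png

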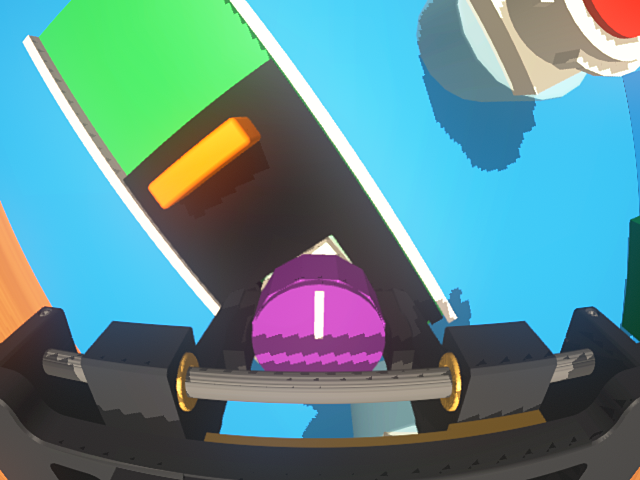

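The stripe at (319,315) lies along the tool's x axis, so the cap is turning with the gripper without slip.

```bash
python3 -m pendant '[[0,0,-0.008,0,0,-0.03],[0,0,-0.008,0,0,-0.03],[0,0,-0.008,0,0,-0.03],[0,0,0,0,0,-0.028],[0,0,0,0,0,0]]'
python3 y.py
```

```text
clock: 9.72
tool_pos: [0.5126, -0.0686, 0.0814]
eef_rot: [0.703, 0.711, -0.0, 0.001]
contact_force: [-2.0, -2.4, 11.9]
opening: 0.571
finger_force: 50.0
1.1077149973428764 [-0.28054401  0.22021544  0.06301081] -0.6700369770148052
```

```bash
python3 -m pendant '[[0,0,-0.1,0,0,0],[0,0,-0.1,0,0,0],[0,0,0,0,0,0]]'
python3 -m pendant '[[0,0,-0.1,0,0,0],[0,0,-0.1,0,0,0],[0,0,0,0,0,0]]'; python3 y.py
```

```text
clock: 9.97
tool_pos: [0.5125, -0.068, 0.0857]
eef_rot: [0.703, 0.711, 0.0, 0.0]
contact_force: [0.4, -1.0, -0.3]
opening: 0.573
finger_force: 50.0
clock: 10.22
tool_pos: [0.5125, -0.068, 0.0906]
eef_rot: [0.703, 0.711, 0.0, 0.0]
contact_force: [0.7, -1.3, -0.3]
opening: 0.573
finger_force: 50.0
1.1080153972910238 [-0.1417766  -0.19143255  0.02638246] -0.6550327043230038
```

Lifting freely, with no thread drag.

```bash
python3 -m pendant '[[0,0,-0.15,0,0,0],[0,0,-0.2,0,0,0],[0,0,-0.2,0,0,0],[0,0,-0.2,0,0,0],[0,0,0,0,0,0]]'
python3 -m pendant '[[0,0,-0.2,0,0,0],[0,0,-0.18,0,0,0],[0,0,0,0,0,0],[0,0,0,0,0,0],[0,0,0,0,0,0]]'; python3 - <<'E'
from h import *
p,d=optics.snapshot("side"); q,_=optics.snapshot("top"); wlook("w5")
a=cv2.resize(p[180:340,280:460],(540,480),interpolation=cv2.INTER_CUBIC); cv2.imwrite("pics/side5.png",a); print(r.get_state()['tool_pos'])
E
```

```text
clock: 10.63
tool_pos: [0.5129, -0.0679, 0.1102]
eef_rot: [0.703, 0.711, 0.001, 0.001]
contact_force: [-0.3, -0.2, -0.7]
opening: 0.567
finger_force: 50.0
clock: 11.05
tool_pos: [0.5123, -0.0681, 0.1185]
eef_rot: [0.703, 0.712, -0.0, 0.0]
contact_force: [0.5, -0.0, -1.1]
opening: 0.571
finger_force: 50.0
[ 0.5122491  -0.06804597  0.11835805]
```

View pics/side5.png

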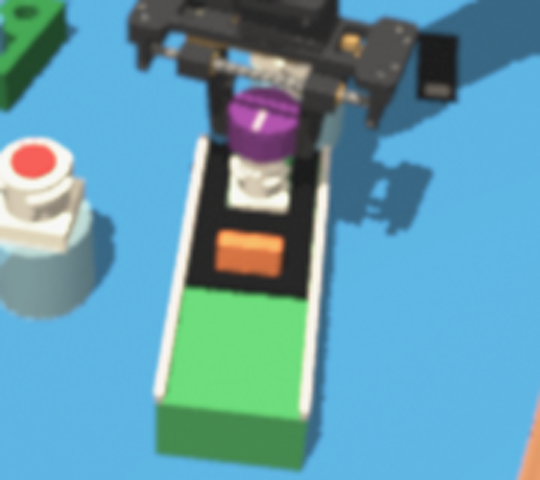

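View pics/w5.png

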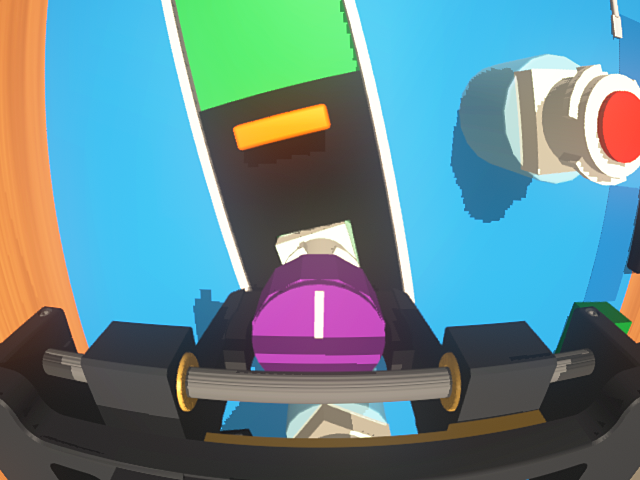

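The cap is held level above the neck, with its stripe at (319,315). The collar is still in the fork at (318,242). I'll check the height, then hand in.

```bash
python3 - <<'E'
from h import *
w=np.load("w5.npz"); b=blob(w['p'],*PUR,(319,315),75); P=cloud("wrist",w['p'],w['d'],b[2],(w['t'],w['q']))
z=P[b[2][b[2]>0]>0][:,2]; print(np.percentile(z,[50,75,90])-.029-.098)
h=np.median(z)-.127
if .013<h<.027: print(r.finish_job())
E
```

```text
[0.02021046 0.02069171 0.02108868]
the job is handed in; nothing more can be done
None
```

I handed the job in: the cover is fully home, and the cap is unscrewed and held level about 20 mm above the jar's mouth. The jar is still seated in the holder's fork, and nothing else on the mat was touched.

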